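# Open a locked centrifuge with its emergency release key

## Task

The power has failed with samples still in the centrifuge. Take the T-handled release key from its stand, put it into the release hole in the centrifuge's front deck, press only lightly and turn until you feel its bit drop into the hidden slot, seat it fully home, and turn it clockwise until the lid is let go and springs ajar. Then leave the key seated in the release, raise the lid by its handle to at least 45 degrees so that it stays up by itself, and disturb nothing else on the bench.

Things in the scene. Friction and masses are not known exactly. Their poses are not given: they have to be found in the camera images.
- release_key: T-handled release key, steel with a black grip, 67 mm tall, about 70 g, upright in key_stand. Origin: centre of the underside of its round flange (32 mm across, 4 mm thick), z up the shank. Above the flange a neck 12 mm thick, then the grip at z 19 to 39 mm. Below: round shank 20 mm across to z -14.5 mm, then the flat bit to z -28.5 mm
- key_grip (a point): middle of the key's grip, a bar 52 mm long along the key's y, 12 mm thick along x, 20 mm high, 29 mm above the key's origin; take it across the 12 mm. Axes as the key
- key_tip (a point): lower end of the key's flat bit: 19.5 mm wide along the key's y (in line with the grip), 5 mm thick along x, 14 mm long; its last 5 mm taper to 13.5 mm wide as a lead. Axes as the key
- key_stand: grey bell-shaped stand, 72 mm across its foot, 40 mm tall, fixed; bore 24 mm across, 35 mm deep. Origin: centre of its underside. The key's flange rests on its rim, 40 mm above the origin; the grip is turned up to 0.5 rad either way from the stand's y. Keep clear of the blood analyser, 380 mm tall, whose near left edge stands at world x 0.43, y -0.28
- centrifuge: compact white bench centrifuge, 230 x 230 mm, fixed; front deck 125 mm high and 64 mm deep in front of the lid. Origin: centre of its underside; x from front to back (away from the robot), y to the robot's left, z up
- release_mouth (a point): emergency release: centre of the top of a steel ring (43 mm across, 3 mm proud, countersunk to 29 mm) at the right of the front deck; axes as the centrifuge. A round bore 22.4 mm across goes straight down. Fully home, the key's flange lies on the ring and its origin at this point; not in the slot, it stands 11 mm higher. More than 40 N on the key damages the release
- spindle_face (a point): face of the release spindle, at the foot of the bore, 17.5 mm below release_mouth; in it a slot 21 mm long, 6.6 mm wide, 13 mm deep. The slot is not measured: it stands anywhere from parallel to the centrifuge's y to 1.25 rad clockwise of that, seen from above. The bit drops in when within about 0.1 rad of it. A bit that only rubs on the face under a light push does not turn it
- centrifuge_lid (a joint): lid angle in rad: 0 shut and bolted, about 0.19 sprung ajar once the bolt is drawn, 1.2 at its stop. The bolt is clear when the seated key (0.1 N m to turn) has brought the slot to about 1.45 rad clockwise of the centrifuge's y; a stop is at 1.75 rad; the spindle stays where it is left. A stiff hinge holds the lid at any angle; raising it by the handle takes about 4 N
- lid_handle (a point): middle of the lid's bow handle, a round grey bar 12 mm thick and 90 mm long along the centrifuge's y, 32 mm above the lid's top near the lid's front edge; the point moves with the lid, 146 mm from the hinge line
- lid_hinge (a point): middle of the lid's hinge line along the centrifuge's y, at the back of the lid; fixed; the lid's front swings up and back about it; a wall shelf hangs 0.59 m above the worktop, its front edge at world x 0.64
- sample_tube: bystander: capped sample tube, 75 mm long, 15 mm thick, lying on the worktop between key stand and centrifuge; origin under its middle
- timer: bystander: white bench timer, 58 x 64 x 16 mm, on the papers; origin: centre of its underside
- slide_box: bystander: white slide box, 35 x 85 x 32 mm, on the papers; origin: centre of its underside
- amber_bottle: bystander: brown bottle with a blue cap, 47 mm across, 88 mm tall, on the papers; origin: centre of its underside
- marker_pen: bystander: marker pen, 135 mm long, lying at the front edge on the right; origin under its middle

How it is judged:
On the way, in this order (a step that is already met when the one before it is completed fails the run):
1. the key stands fully home in the release (flange within 3 mm of the ring, within 4 mm of its centre) while the lid is still shut (z of release_key in the frame of release_mouth below 0.003 m and horizontal distance between release_key and release_mouth below 0.004 m and angle between release_key's own z axis and vertical below 0.15 rad and value of joint centrifuge_lid below 0.04 rad), for 0.1 s.
2. the lid has sprung ajar (more than 0.12 rad) with the key in the release (value of joint centrifuge_lid above 0.12 rad and distance between release_key and release_mouth below 0.006 m), for 0.1 s.
At the end, for the whole second after the job is handed in: The lid stands still by itself at more than 0.75 rad (43 degrees); the key is left seated upright in the release, its flange within 4 mm of the ring and of its centre (value of joint centrifuge_lid above 0.75 rad and velocity of joint centrifuge_lid between -0.05 and 0.05 rad/s and z of release_key in the frame of release_mouth below 0.004 m and horizontal distance between release_key and release_mouth below 0.004 m and angle between release_key's own z axis and vertical below 0.15 rad); the robot touches nothing.
It fails at once if the key is forced: more than 40 N between it and the centrifuge (contact force between release_key and centrifuge above 40 N).
It fails at once if a bystander is moved by more than 30 mm (distance of any of sample_tube, timer, slide_box, amber_bottle, marker_pen from where it was at the start of the episode above 0.03 m).
It also fails if it takes over 61 s, if anything falls off the work surface, if the arm or the gripper's body presses on something with over 40 N, if the wrist force passes 120 N, or if a joint passes its speed limit or range.

## Robot

A 6-joint arm with a two-finger parallel gripper is mounted at the origin on a cart in front of the work surface, level with it; the furniture and walls round the work are solid. World frame = base frame: x ahead of the robot, y to its left, z up, the work surface at z = 0. Lengths are in m, angles in rad, forces in N, time in s.
With the tool pointing down it reaches from about 0.275 to 0.825 m from the base axis. Payload 4.9 kg.
Tool frame: the origin (TCP) lies on the centre line of the jaws, within the pads' length; the fingertips stand 22 mm ahead of it and the grasp point (between the pads) lies 3 mm ahead of it (tip_reach is the distance from the TCP to the fingertips, in m); z points along the fingers, y is the line along which they close (so a half turn about z gives the same grasp; the last joint's range is limited). The gripper opens to 85 mm and grips with 20 to 120 N. Pads are 22 mm wide; open, the fingers measure 114 mm over their backs; the gripper's body (76 mm by 85 mm) begins 54 mm behind the grasp point. The pads swing forward as they close: fully open they stand 13 mm farther back than shut.
Start: joints at [-1.277, 0.326, -0.193, 1.052, 0, 1.437], TCP at [0.228, -0.5, 0.253] pointing down, gripper open.
Joint ranges: [-2.65, 2.65], [-0.97, 1.79], [-1.3, 1.35], [-1.93, 2.1], [-1.47, 1.37], [-3.14, 3.14]. Speed limits (rad/s): [2.57, 2.57, 3.14, 3.14, 3.14, 3.14].

## Interface

Orientations are given as a unit quaternion [w, x, y, z].
In Python, from station import * gives the robot as it stands. The module is installed in compiled form; this text tells all that it offers.
- The arm moves only by the tool drive_tool, never from a script. Its argument "increments" is one flat list of numbers, 5 for each row, row after row: the shift along the world's x, y, z in a scale on which 1.0 is 500 mm, then the turn about the world's z in a scale on which 1.0 is 2 pi rad, then the opening, from 0 (shut) to 1 (fully open). In form: [tx, ty, tz, twist, gripper, tx, ty, tz, twist, gripper, ...]. A call has exactly 8 rows; each row is the pose to reach, as a shift and turn from the pose commanded when the call began; what a row does not reach only later rows make up. A row lasts 1/8 s, in which the tool goes at most 62.5 mm and 10.7 degrees, less where a joint would pass 70% of its speed; a pose out of reach is approached as far as the arm can. Shift and turn numbers lie between -1 and 1, and a call with a number outside is refused. A call with a gripper value outside its range is refused whole. The fingers move at their own pace and stop on an object; the grip force is fixed at half the most. Time passes only in rows, so rows that repeat a pose let the fingers close, or fill a call up. It gives the time, the measured TCP pose, the force, the opening and the grip force at its end, in the units of the state.
- observe(): the state, without advancing time (a new reading comes with each control period).
- capture(name): name is "scene" or "side" or "wrist"; returns (picture, depth): 384x512x3 uint8, red, green, blue; 384x512 float32, m along the optical axis (not along the pixel's ray), 0 where there is no reading.
- get_calibration(name): a dict with "fx", "fy", "cx", "cy" (pixels), "R" (3x3) and "t" (3): a world point X has camera coordinates R X + t. Camera axes: x right, y down, z forward; pixel columns grow to the right and rows downward; lengths in m; the calibration is good to about 2 mm. The wrist camera is an equidistant fisheye: a pixel r from the principal point sees the ray r / f radians off the axis. A picture is of the moment at which its call begins: read the wrist's pose just before it. get_calibration takes no time and is no camera call; for the wrist camera it gives the pose at the moment of the call.
- hand_in(): hands the job in; it is judged then, once.
The state is a dict: "clock": time; "qpos": joint angles; "qd": joint speeds; "joint_efforts": joint torques, N m; "tcp_pos": TCP position; "eef_rot": TCP orientation; "contact_force": force on the tool from outside, world axes, zero at the start; "torque": the same for the moment, N m; "finger_gap": finger opening in m; "grasp_force": force on a finger pad.
Only numpy, scipy, OpenCV 4.12 (cv2) and the standard library are available. Lean on these libraries where they do the work, as an engineer would, in place of code of your own. Each camera call takes 0.05 s, during which the arm holds its last target. There are 200 camera calls.

## Working session

There is one attempt and no reset: what is moved stays moved. The work goes in short steps, Python scripts to look and compute and a tool call to move; the robot and the scene stay as the last step left them, time stands still between calls to the robot, and variables do not carry over. Pictures are saved under pics/ and viewed, at most 12 in all, crops included, and the job is handed in when it is done.

Besides the shell and the picture viewer there is one more tool, called after "Request:" by a JSON object that holds its "op" and its "data", one argument or row to a line. drive_tool: Moves the arm, as the interface text tells. Its arguments: {"type":"object","properties":{"increments":{"type":"array"}},"required":["increments"]}

```bash
mkdir -p pics; cat > h.py <<'E'
from station import *
import numpy as np, cv2
def world(name,d,cal=None):
    c=cal or get_calibration(name); v,u=np.mgrid[0:384,0:512]
    P=np.stack([(u-c['cx'])/c['fx']*d,(v-c['cy'])/c['fy']*d,d],-1)
    return (P-c['t'])@np.array(c['R'])
E
python3 - <<'E'
from h import *
for n in('scene','side'):
    p,d=capture(n); np.savez(''+n,p=p,d=d,W=world(n,d)); cv2.imwrite(f'pics/{n}0.png',cv2.resize(p[...,::-1],(800,600)))
    c=get_calibration(n);print(n,c['fx'],np.round(-np.array(c['R']).T@c['t'],3))
s=observe();print(s)
E
```

```text
scene 466.9279078580803 [-0.558 -0.78   0.731]
side 468.6729132413102 [-0.446 -0.706  0.905]
{'clock': 0.1, 'qpos': array([-1.27720842e+00,  3.26869948e-01, -1.93464216e-01,  1.05201586e+00,
       -1.20994194e-05,  1.43659496e+00]), 'qd': array([-0.00110332, -0.00204254,  0.00403202,  0.00141923,  0.00185785,
       -0.00073172]), 'joint_efforts': array([ 1.61898948e-03, -4.44238651e+01,  2.63038087e+01,  7.87990139e-03,
        8.81477888e-06, -5.58529649e-06]), 'tcp_pos': array([ 0.22803869, -0.49996711,  0.25258749]), 'eef_rot': array([-7.73902890e-04,  9.77211328e-01,  2.12267326e-01, -6.78747213e-05]), 'contact_force': array([-0.84370918,  0.27911079, -0.57783988]), 'torque': array([ 0.04118952, -0.03814618,  0.0173231 ]), 'grasp_force': 0.0, 'finger_gap': 0.08547760389216105}
```

View pics/scene0.png

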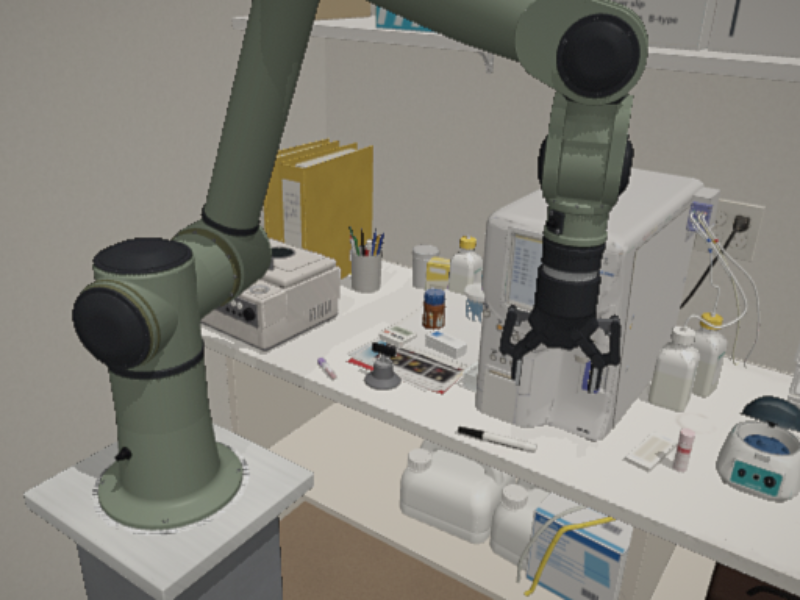

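View pics/side0.png

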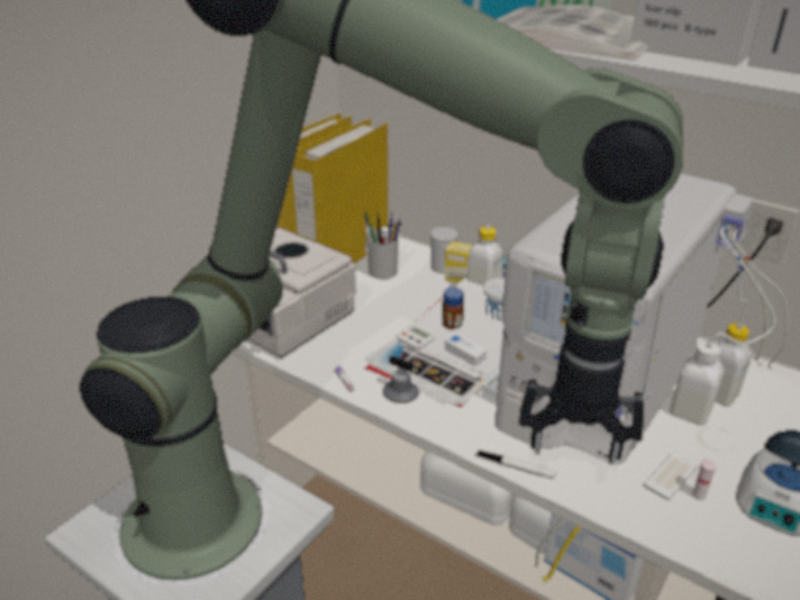

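The scene view shows the key in its stand at about (382,365), the tube at (327,368), the timer, slide box and bottle to the right of it, and the centrifuge at (275,290). The arm partly hides the centrifuge's front. The side view is similar but blurred.

```bash
python3 - <<'E'
from h import *
f=np.load('scene.npz');W=f['W'];d=f['d'];p=f['p']
for u,v in [(384,349),(375,347),(392,352),(382,378),(327,368),(250,308),(215,320),(262,345),(337,262),(337,300),(282,252),(330,262),(245,340),(434,296),(445,342)]:
    a,b=int(u*.64),int(v*.64); print((u,v),np.round(np.median(W[b-1:b+2,a-1:a+2].reshape(-1,3),0),3),p[b,a])
m=(W[...,2]>.005)&(W[...,2]<.085)&(abs(W[...,0]-.38)<.06)&(W[...,1]<.1)&(W[...,1]>-.15)&(p.max(-1)<60)
print(m.sum(),W[m].mean(0),W[m].min(0),W[m].max(0))
cv2.imwrite('pics/crop1.png',cv2.resize(p[130:260,110:300,::-1],(800,548),interpolation=cv2.INTER_CUBIC))
c=get_calibration('wrist');print(c)
E
```

```text
(384, 349) [ 0.434 -0.088  0.073] [19 19 19]
(375, 347) [ 0.433 -0.071  0.072] [16 14 15]
(392, 352) [ 0.435 -0.106  0.073] [20 19 20]
(382, 378) [ 0.423 -0.094  0.019] [85 85 85]
(327, 368) [0.398 0.021 0.012] [184 170 170]
(250, 308) [0.37  0.193 0.101] [37 37 38]
(215, 320) [0.38  0.315 0.036] [131 126 120]
(262, 345) [0.375 0.173 0.024] [133 128 123]
(337, 262) [0.76  0.286 0.059] [137 117  73]
(337, 300) [0.591 0.153 0.05 ] [152 146 140]
(282, 252) [0.542 0.264 0.153] [35 39 39]
(330, 262) [0.579 0.159 0.145] [192 187 180]
(245, 340) [0.375 0.225 0.018] [120 115 110]
(434, 296) [ 0.64  -0.069  0.106] [ 67  84 111]
(445, 342) [ 0.572 -0.139  0.049] [206 204 199]
85 [ 0.43459868 -0.08796468  0.07041404] [ 0.42263693 -0.11141354  0.01736399] [ 0.43998335 -0.06330478  0.08130877]
{'fx': 297.3186396354542, 'fy': 297.3186396354542, 'cx': 259.0737225700887, 'cy': 196.78268620509476, 'R': array([[ 0.41459556, -0.91000033, -0.00314847],
       [-0.87353107, -0.39894515,  0.27890183],
       [-0.25505683, -0.11288118, -0.96031446]]), 't': array([-0.54879225, -0.03628816,  0.38168052])}
```

View pics/crop1.png

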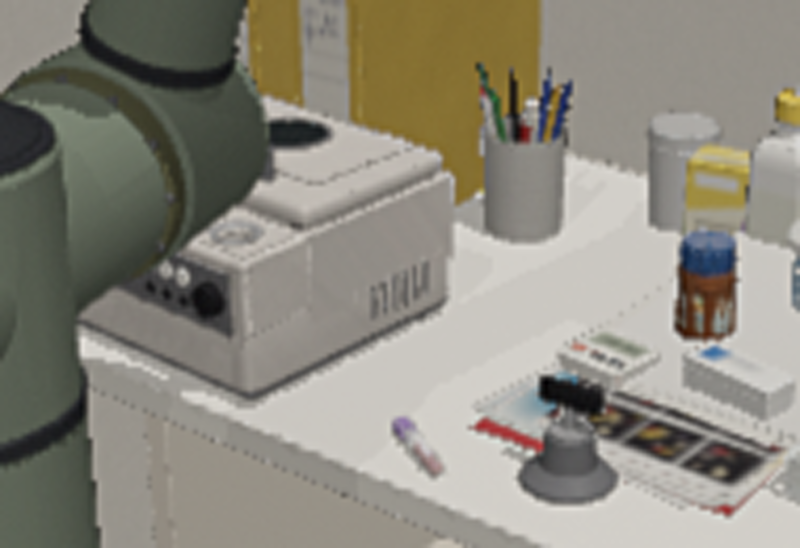

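The crop confirms the key in its stand, with its grip nearly along y. The ring is at crop (237,233), on the right end of the front deck. I'll move over the key and turn the wrist the long way, so joint 6 has room for the clockwise turn later.

Units first: shifts go in shares of 500 mm and turns go in shares of 2 pi rad. So 412 mm / 500 = 0.824, 370 mm / 500 = 0.74, 1.44 rad / 6.2832 = 0.2292.

Request:
{"op": "drive_tool", "data": {
  "increments": [0.02,0.08,0,0.0286,1,0.05,0.19,0,0.0573,1,0.09,0.3,0,0.0859,1,0.15,0.41,0,0.1146,1,0.22,0.52,0,0.1432,1,0.29,0.63,0,0.1719,1,0.36,0.74,0,0.2005,1,0.41,0.824,0,0.2292,1]
}}

```text
clock: 1.1
tcp_pos: [0.4339, -0.0864, 0.2532]
eef_rot: [0.0, 0.592, 0.806, -0.0]
contact_force: [0.6, -0.7, 0.6]
finger_gap: 0.0851
grasp_force: 0.0
```

In the tool's units: 1.44 rad / 6.2832 = 0.2292.

Request:
{"op": "drive_tool", "data": {
  "increments": [0,0,0,0.0286,1,0,0,0,0.0573,1,0,0,0,0.0859,1,0,0,0,0.1146,1,0,0,0,0.1432,1,0,0,0,0.1719,1,0,0,0,0.2005,1,0,0,0,0.2292,1]
}}

```text
clock: 2.1
tcp_pos: [0.4329, -0.0883, 0.253]
eef_rot: [-0.0, -0.086, 0.996, 0.0]
contact_force: [0.0, -0.1, -0.9]
finger_gap: 0.0856
grasp_force: 0.0
```

In the tool's units: 1.4 rad / 6.2832 = 0.2228.

Request:
{"op": "drive_tool", "data": {
  "increments": [0,0,0,0.0286,1,0,0,0,0.0573,1,0,0,0,0.0859,1,0,0,0,0.1146,1,0,0,0,0.1432,1,0,0,0,0.1719,1,0,0,0,0.2005,1,0,0,0,0.2228,1]
}}

```text
clock: 3.1
tcp_pos: [0.4329, -0.0883, 0.253]
eef_rot: [0.0, 0.707, -0.707, -0.0]
contact_force: [-0.4, 0.8, -0.2]
finger_gap: 0.0851
grasp_force: 0.0
```

```bash
cat >> h.py <<'E'
from scipy.spatial.transform import Rotation as Ro
def yaw(s):  # angle of tool x in world
    w,x,y,z=s['eef_rot']; v=Ro.from_quat([x,y,z,w]).apply([1,0,0]); return np.arctan2(v[1],v[0])
def wworld(d,c):
    v,u=np.mgrid[0:384,0:512]; a=(u-c['cx'])/c['fx'];b=(v-c['cy'])/c['fy'];r=np.hypot(a,b)+1e-9
    k=np.tan(np.minimum(r,1.5))/r
    P=np.stack([a*k*d,b*k*d,d],-1); return (P-c['t'])@np.array(c['R'])
def shot(tag):
    s=observe();c=get_calibration('wrist');p,d=capture('wrist');W=wworld(d,c)
    np.savez(''+tag,p=p,d=d,W=W);cv2.imwrite(f'pics/{tag}.png',cv2.resize(p[...,::-1],(800,600)))
    print('t',s['clock'],'tcp',np.round(s['tcp_pos'],4),'yaw',round(yaw(s),4),'q',np.round(s['qpos'],2),'F',np.round(s['contact_force'],1),'gap',round(s['finger_gap'],4))
    return p,d,W,s
E
python3 - <<'E'
from h import *
p,d,W,s=shot('w1')
m=(W[...,2]>.06)&(W[...,2]<.095)&(np.hypot(W[...,0]-.435,W[...,1]+.088)<.045)
print(m.sum(),W[m].mean(0),np.percentile(W[m],[2,50,98],axis=0))
(c,wh,a)=cv2.minAreaRect((W[m][:,:2]*1000).astype(np.float32));print(c,wh,a)
m=(W[...,2]>.037)&(W[...,2]<.05)&(np.hypot(W[...,0]-.435,W[...,1]+.088)<.045)
print(m.sum(),W[m].mean(0),np.percentile(W[m],[2,50,98],axis=0))
E
```

```text
t 3.1 tcp [ 0.4329 -0.0883  0.253 ] yaw -1.5706 q [-0.37  0.13 -0.45  0.99 -0.   -1.94] F [-0.4  0.8 -0.2] gap 0.0851
582 [ 0.44021776 -0.08619808  0.07913314] [[ 0.43325082 -0.10986617  0.0688825 ]
 [ 0.44034895 -0.08662015  0.07978571]
 [ 0.44743847 -0.06080745  0.08178034]]
(440.34954833984375, -84.50157928466797) (12.046008110046387, 51.79663848876953) 5.869442462921143
437 [ 0.438941   -0.0859368   0.04382604] [[ 0.4228876  -0.10049754  0.03853891]
 [ 0.43324492 -0.08602759  0.04485177]
 [ 0.45749784 -0.07064869  0.04682482]]
```

View pics/w1.png

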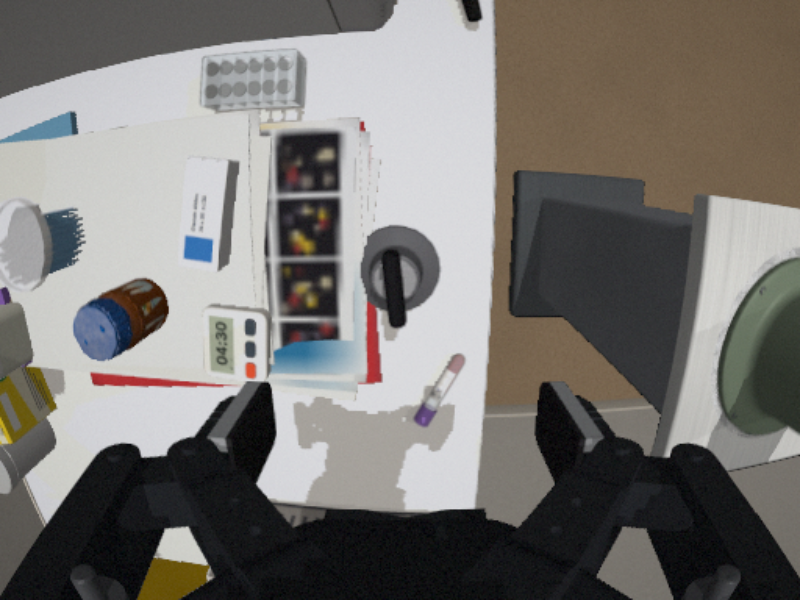

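The wrist view shows the grip at (394,288), turned about 0.10 rad CCW from y. The measured size is 12 x 52 mm with its top at 0.08, which matches the text. The tube is at (440,390). I'll descend and grasp.

In the tool's units: -180 mm / 500 = -0.36, -140 mm / 500 = -0.28, 0.1 rad / 6.2832 = 0.0159.

Request:
{"op": "drive_tool", "data": {
  "increments": [0.014,0.006,-0.08,0.0159,0.8,0.014,0.006,-0.18,0.0159,0.6,0.014,0.006,-0.28,0.0159,0.6,0.014,0.006,-0.36,0.0159,0.6,0.014,0.006,-0.36,0.0159,0.6,0.014,0.006,-0.36,0.0159,0,0.014,0.006,-0.36,0.0159,0,0.014,0.006,-0.36,0.0159,0]
}}

```text
clock: 4.15
tcp_pos: [0.4416, -0.086, 0.075]
eef_rot: [-0.001, 0.74, -0.673, 0.002]
contact_force: [-0.3, 0.3, 6.5]
finger_gap: 0.011
grasp_force: 59.8
```

In the tool's units: 290 mm / 500 = 0.58, 185 mm / 500 = 0.37.

Request:
{"op": "drive_tool", "data": {
  "increments": [0,0,0.06,0,0,0,0,0.16,0,0,0,0,0.27,0,0,-0.02,0.12,0.37,0,0,-0.04,0.24,0.37,0,0,-0.06,0.36,0.37,0,0,-0.06,0.48,0.37,0,0,-0.06,0.58,0.37,0,0]
}}

```text
clock: 5.15
tcp_pos: [0.4098, 0.2067, 0.2594]
eef_rot: [-0.001, 0.74, -0.672, 0.001]
contact_force: [1.0, -0.3, -1.2]
finger_gap: 0.0106
grasp_force: 58.8
```

Request:
{"op": "drive_tool", "data": {
  "increments": [0,0.1,0,0,0,0,0.1,0,0,0,0,0.1,0,0,0,0,0.1,0,0,0,0,0.1,0,0,0,0,0.1,0,0,0,0,0.1,0,0,0,0,0.1,0,0,0]
}}

```text
clock: 6.15
tcp_pos: [0.4102, 0.2544, 0.2583]
eef_rot: [0.0, 0.74, -0.673, 0.0]
contact_force: [-0.1, 1.0, -0.3]
finger_gap: 0.0111
grasp_force: 58.8
```

```bash
python3 - <<'E'
from h import *
p,d,W,s=shot('w2')
E
```

```text
t 6.15 tcp [0.4102 0.2544 0.2583] yaw -1.4756 q [ 0.4   0.2  -0.35  1.02 -0.   -1.26] F [-0.1  1.  -0.3] gap 0.0111
```

View pics/w2.png

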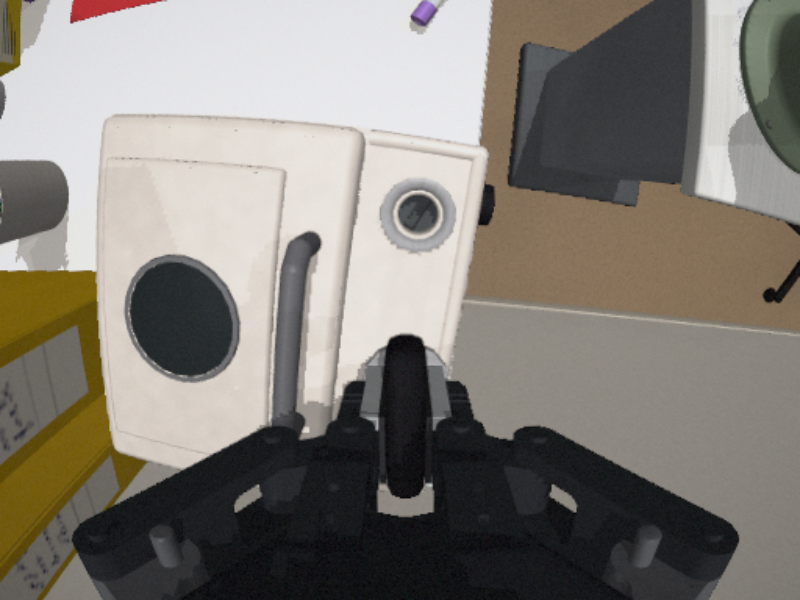

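The view shows the ring at (418,213) with the spindle face inside it, the handle along (290,330), and the key held at (405,400). I'll measure the ring, the yaw and the slot.

```bash
python3 - <<'E'
from h import *
f=np.load('w2.npz');p=f['p'];W=f['W'];c=get_calibration('wrist');R=np.array(c['R']);t=np.array(c['t'])
print('cam',-R.T@t)
# depth-based ring: top at ~.128
Z=W[...,2]
print('px ring',W[137,283],W[118,267],W[157,267],'deck',W[175,275],W[110,285],'bottom',W[137,268])
def ortho(z,cx,cy,half,n=400):
    # image: right=+y->left.. u: -y to right, v: -x down
    g=(np.arange(n)-n/2+.5)/n*2*half
    X=np.stack([np.repeat((cx-g)[:,None],n,1),np.repeat((cy-g)[None],n,0),np.full((n,n),z)],-1)
    C=X@R.T+t; th=np.arctan2(np.hypot(C[...,0],C[...,1]),C[...,2]); r=np.hypot(C[...,0],C[...,1])+1e-9
    m=[(c[k]+c['fx']*th*C[...,i]/r).astype(np.float32) for i,k in((0,'cx'),(1,'cy'))]
    return cv2.remap(p,*m,cv2.INTER_CUBIC)
sel=(Z>.1265)&(Z<.135)&(np.hypot(W[...,0]-W[137,267,0],W[...,1]-W[137,267,1])<.035)
print(np.percentile(Z[sel],[5,25,50,75,95]))
A=W[(np.hypot(W[...,0]-.40,W[...,1]-.195)<.05)&(Z>.09)]; np.save('A',A)
gray=p.astype(int).max(-1)
ring=(Z>.11)&(Z<.14)&((p[...,0].astype(int)-p[...,2])<3)&(gray>100)&(np.hypot(W[...,0]-W[137,283,0],W[...,1]-W[137,283,1])<.06)
e=cv2.minEnclosingCircle((W[ring][:,:2]*1000).astype(np.float32));print('ring',ring.sum(),e,np.median(Z[ring]))
cx,cy=e[0][0]/1000,e[0][1]/1000
a=ortho(.128,cx,cy,.03);b=ortho(.1105,cx,cy,.015)
b=cv2.normalize(b,None,0,255,cv2.NORM_MINMAX)
b=np.clip(b.astype(float)*2,0,255).astype(np.uint8)
cv2.imwrite('pics/o2.png',np.hstack([a,b])[...,::-1])
# handle direction
dk=(Z>.165)&(Z<.25)&(W[...,0]>.42)&(W[...,0]<.52)&(gray<150)&(np.arange(384)[:,None]<270)&(np.arange(512)[None]<220)
print('handle',dk.sum(),W[dk].mean(0),np.percentile(W[dk],[2,98],axis=0)); l=cv2.fitLine((W[dk][:,:2]*1000).astype(np.float32),cv2.DIST_HUBER,0,.01,.01).ravel();print(l,np.arctan2(-l[0]*np.sign(l[1]),abs(l[1])))
# right side/ deck edges
dd=(Z>.118)&(Z<.128)&(W[...,0]<.45)&(W[...,0]>.3)&(W[...,1]<.22);print('deck',np.percentile(W[dd],[1,50,99],axis=0))
# held key
kk=(np.arange(384)[:,None]>214)&(np.arange(384)[:,None]<316)&(abs(np.arange(512)[None]-259)<14)&(gray<50)
print('grip',np.percentile(W[kk],[5,50,95],axis=0)); l=cv2.fitLine((W[kk][:,:2]*1000).astype(np.float32),cv2.DIST_HUBER,0,.01,.01).ravel();print(l)
E
```

```text
cam [0.41728266 0.18342283 0.38059997]
px ring [0.39505533 0.20286333 0.12632815] [0.410371   0.18796214 0.13012886] [0.40707629 0.22103495 0.129627  ] deck [0.39840713 0.23659653 0.12681532] [0.39583124 0.17961797 0.1268305 ] bottom [0.40684748 0.20630143 0.10033212]
[0.12657947 0.126894   0.12737096 0.12861677 0.1301976 ]
ring 921 ((407.9621276855469, 186.56829833984375), 37.70466232299805) 0.12935569798070604
handle 1928 [0.46342717 0.25532933 0.18495582] [[0.45712289 0.21650355 0.17312434]
 [0.47092212 0.30162606 0.18831659]]
[6.1130490e-02 9.9812979e-01 4.6314670e+02 2.5493936e+02] -0.061168626
deck [[0.37461288 0.16085765 0.12237859]
 [0.40918387 0.18360498 0.12655309]
 [0.44203664 0.2192825  0.12792093]]
grip [[0.40509513 0.23060983 0.25683981]
 [0.41109629 0.24915482 0.26330288]
 [0.41682559 0.27482557 0.26814844]]
[ 9.3319409e-02 -9.9563622e-01  4.1109665e+02  2.4970915e+02]
```

View pics/o2.png

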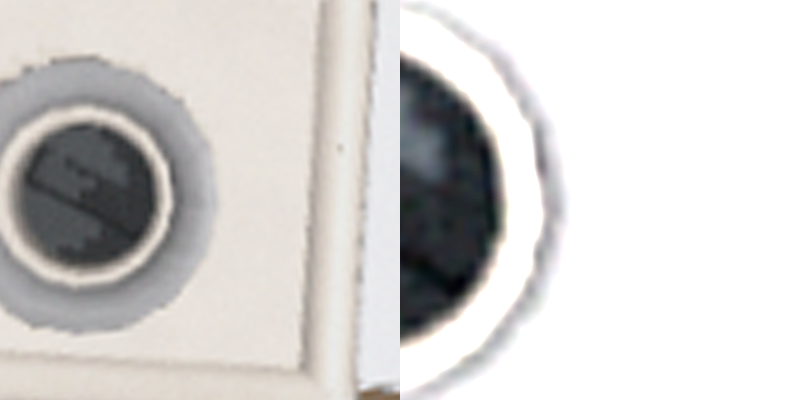

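The ring's centre sits at ortho (80,193), which is (0.409, 0.2046). A slot line is visible, running down-right at about 0.54 rad clockwise of y. I'll take one refined view centred on it, plus the grip.

```bash
python3 - <<'E'
from h import *
f=np.load('w2.npz');p=f['p'];c=get_calibration('wrist');R=np.array(c['R']);t=np.array(c['t'])
def ortho(z,cx,cy,half,n=400):
    g=(np.arange(n)-n/2+.5)/n*2*half
    X=np.stack([np.repeat((cx-g)[:,None],n,1),np.repeat((cy-g)[None],n,0),np.full((n,n),z)],-1)
    C=X@R.T+t; th=np.arctan2(np.hypot(C[...,0],C[...,1]),C[...,2]); r=np.hypot(C[...,0],C[...,1])+1e-9
    m=[(c[k]+c['fx']*th*C[...,i]/r).astype(np.float32) for i,k in((0,'cx'),(1,'cy'))]
    return cv2.remap(p,*m,cv2.INTER_CUBIC)
a=ortho(.128,.409,.2046,.03);b=ortho(.1105,.409,.2046,.015);g=ortho(.2623,.4102,.2544,.04)
b=np.clip(b.astype(float)*2.2-30,0,255).astype(np.uint8)
g=np.clip(g.astype(float)*2,0,255).astype(np.uint8)
for im,h in((a,.03),(g,.04)):
    cv2.line(im,(200,0),(200,400),(255,0,0),1);cv2.line(im,(0,200),(400,200),(255,0,0),1)
cv2.circle(a,(200,200),int(21.5/.15),(0,255,0),1)
e=cv2.resize
cv2.imwrite('pics/o3.png',np.vstack([np.hstack([e(a,(300,300)),e(g,(300,300))]),np.hstack([e(b,(300,300)),np.zeros((300,300,3),np.uint8)])])[...,::-1])
E
```

```text
(no output)
```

View pics/o3.png

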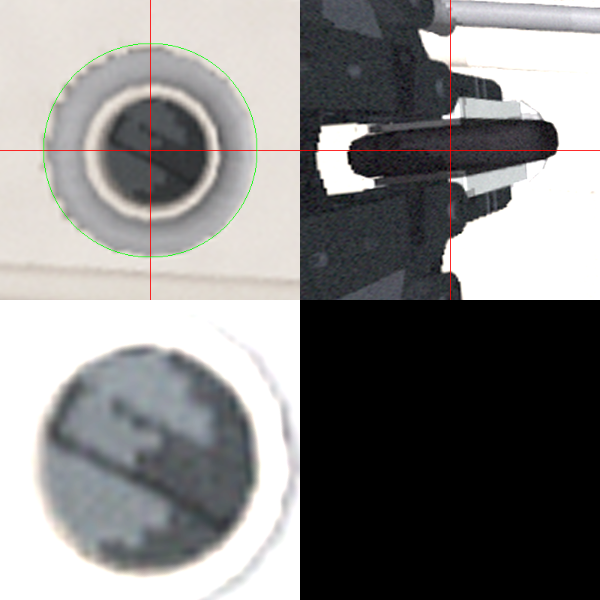

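The ring centre is confirmed at (0.409, 0.2046). The slot's long edge runs from (50,435) to (225,525), so it stands about 0.48 rad clockwise of y. The key's centre is about 1 mm to +y of the TCP. I'll move above the ring with the bit aligned to the slot.

In the tool's units: -62 mm / 500 = -0.124, -58 mm / 500 = -0.116, -0.15 rad / 6.2832 = -0.0239.

Request:
{"op": "drive_tool", "data": {
  "increments": [0,-0.04,0,-0.0239,0,-0.002,-0.08,0,-0.0477,0,-0.002,-0.102,-0.02,-0.0716,0,-0.002,-0.102,-0.07,-0.0907,0,-0.002,-0.102,-0.116,-0.0907,0,-0.002,-0.102,-0.124,-0.0907,0,-0.002,-0.102,-0.124,-0.0907,0,-0.002,-0.102,-0.124,-0.0907,0]
}}

```text
clock: 7.2
tcp_pos: [0.4099, 0.2038, 0.1972]
eef_rot: [0.001, -0.521, 0.853, -0.0]
contact_force: [-0.7, 0.1, -0.2]
finger_gap: 0.0108
grasp_force: 58.8
```

In the tool's units: -15 mm / 500 = -0.03, -14 mm / 500 = -0.028.

Request:
{"op": "drive_tool", "data": {
  "increments": [0,0,-0.006,0,0,0,0,-0.012,0,0,0,0,-0.018,0,0,0,0,-0.024,0,0,0,0,-0.028,0,0,0,0,-0.03,0,0,0,0,-0.03,0,0,0,0,-0.03,0,0]
}}

```text
clock: 8.2
tcp_pos: [0.4088, 0.2032, 0.181]
eef_rot: [-0.001, -0.521, 0.854, -0.0]
contact_force: [-2.0, -3.5, -0.9]
finger_gap: 0.0107
grasp_force: 58.8
```

In the tool's units: -7 mm / 500 = -0.014, -6 mm / 500 = -0.012.

Request:
{"op": "drive_tool", "data": {
  "increments": [-0.001,-0.0014,-0.002,0,0,-0.001,-0.0014,-0.004,0,0,-0.001,-0.0014,-0.006,0,0,-0.001,-0.0014,-0.008,0,0,-0.001,-0.0014,-0.01,0,0,-0.001,-0.0014,-0.012,0,0,-0.001,-0.0014,-0.014,0,0,-0.001,-0.0014,-0.014,0,0]
}}

```text
clock: 9.2
tcp_pos: [0.4086, 0.2029, 0.1741]
eef_rot: [-0.0, -0.521, 0.854, 0.0]
contact_force: [-1.3, -0.8, -0.3]
finger_gap: 0.0108
grasp_force: 59.0
```

In the tool's units: -2.5 mm / 500 = -0.005, -2 mm / 500 = -0.004.

Request:
{"op": "drive_tool", "data": {
  "increments": [0,0,-0.001,0,0,0,0,-0.002,0,0,0,0,-0.003,0,0,0,0,-0.004,0,0,0,0,-0.005,0,0,0,0,-0.005,0,0,0,0,-0.005,0,0,0,0,-0.005,0,0]
}}

```text
clock: 10.2
tcp_pos: [0.4086, 0.2029, 0.1717]
eef_rot: [-0.0, -0.521, 0.853, 0.0]
contact_force: [-3.1, -1.4, -0.5]
finger_gap: 0.0109
grasp_force: 58.9
```

In the tool's units: -4 mm / 500 = -0.008, -1.4 mm / 500 = -0.0028.

Request:
{"op": "drive_tool", "data": {
  "increments": [0,0,-0.0014,0,0,0,0,-0.0028,0,0,0,0,-0.004,0,0,0,0,-0.005,0,0,0,0,-0.006,0,0,0,0,-0.007,0,0,0,0,-0.008,0,0,0,0,-0.008,0,0]
}}

```text
clock: 11.2
tcp_pos: [0.4086, 0.2027, 0.1677]
eef_rot: [-0.0, -0.521, 0.854, -0.0]
contact_force: [-3.0, -2.8, 1.7]
finger_gap: 0.0106
grasp_force: 59.3
```

The bit is past the face with no vertical force, so it is in the slot. I'll seat it home.

In the tool's units: -4 mm / 500 = -0.008, -3.5 mm / 500 = -0.007.

Request:
{"op": "drive_tool", "data": {
  "increments": [-0.0008,-0.0008,-0.0014,0,0,-0.0008,-0.0008,-0.0028,0,0,-0.0008,-0.0008,-0.004,0,0,-0.0008,-0.0008,-0.005,0,0,-0.0008,-0.0008,-0.006,0,0,-0.0008,-0.0008,-0.007,0,0,-0.0008,-0.0008,-0.008,0,0,-0.0008,-0.0008,-0.008,0,0]
}}

```text
clock: 12.2
tcp_pos: [0.4084, 0.2025, 0.1637]
eef_rot: [0.0, -0.521, 0.854, -0.0]
contact_force: [-1.9, -3.5, -0.4]
finger_gap: 0.011
grasp_force: 59.0
```

In the tool's units: -1.5 mm / 500 = -0.003, -1.2 mm / 500 = -0.0024.

Request:
{"op": "drive_tool", "data": {
  "increments": [0,-0.0006,-0.0008,0,0,0,-0.0006,-0.0016,0,0,0,-0.0006,-0.0024,0,0,0,-0.0006,-0.003,0,0,0,-0.0006,-0.003,0,0,0,-0.0006,-0.003,0,0,0,-0.0006,-0.003,0,0,0,-0.0006,-0.003,0,0]
}}

```text
clock: 13.2
tcp_pos: [0.4084, 0.2024, 0.1632]
eef_rot: [0.001, -0.521, 0.853, 0.0]
contact_force: [-3.4, -2.3, 10.8]
finger_gap: 0.011
grasp_force: 60.5
```

It is home: 10.8 N at the predicted height of 0.163. I'll ease the push and turn clockwise.

In the tool's units: 0.6 mm / 500 = 0.0012, 0.5 mm / 500 = 0.001, -0.8 rad / 6.2832 = -0.1273.

Request:
{"op": "drive_tool", "data": {
  "increments": [0,0,0.0012,0,0,0,0.0002,0.0012,-0.0159,0,-0.0002,0.0004,0.0012,-0.0318,0,-0.0004,0.0006,0.0012,-0.0509,0,-0.0006,0.0008,0.0012,-0.07,0,-0.0006,0.001,0.0012,-0.0891,0,-0.0006,0.001,0.0012,-0.1082,0,-0.0008,0.0012,0.0012,-0.1273,0]
}}

```text
clock: 14.2
tcp_pos: [0.4073, 0.2035, 0.1633]
eef_rot: [-0.0, -0.146, 0.989, 0.001]
contact_force: [-5.0, 0.4, 8.2]
finger_gap: 0.0111
grasp_force: 60.0
```

```bash
python3 - <<'E'
from h import *
s=observe();print(s['clock'],s['tcp_pos'],yaw(s),s['contact_force'],s['torque'],s['qpos'],s['finger_gap'])
E
```

```text
14.2 [0.40734055 0.20346928 0.16325862] -2.8482063223456695 [-4.99887584  0.36017274  8.21032391] [-0.02308954  1.18096919  0.18939744] [ 0.29962801  0.24234593 -0.56356412  0.76519247  0.00202905  0.00624169] 0.011104540588405454
```

In the tool's units: -0.6 mm / 500 = -0.0012, -0.5 mm / 500 = -0.001, -0.38 rad / 6.2832 = -0.0605.

Request:
{"op": "drive_tool", "data": {
  "increments": [-0.0006,0.0002,0.0004,-0.0159,0,-0.001,0.0004,0.0004,-0.0318,0,-0.0012,0.0004,0.0004,-0.0446,0,-0.0012,0.0004,0.0004,-0.0541,0,-0.0012,0.0004,0.0004,-0.0605,0,-0.0012,0.0004,0.0004,-0.0605,0,-0.0012,0.0004,0.0004,-0.0605,0,-0.0012,0.0004,0.0004,-0.0605,0]
}}

```text
clock: 15.2
tcp_pos: [0.4071, 0.2037, 0.1633]
eef_rot: [-0.0, 0.041, 0.999, 0.001]
contact_force: [-4.0, 3.1, 6.3]
finger_gap: 0.0109
grasp_force: 59.7
```

```bash
python3 - <<'E'
from h import *
s=observe();print(s['clock'],s['tcp_pos'],yaw(s),s['contact_force'],s['torque'])
p,d=capture('scene');W=world('scene',d);cv2.imwrite('pics/s1.png',cv2.resize(p[130:260,110:300,::-1],(800,548)))
c=get_calibration('wrist');p,d,W,s=shot('w4')
E
```

```text
15.2 [0.40712687 0.20371076 0.16325647] 3.0587890031245566 [-3.97381896  3.08872489  6.29486236] [ 0.44857595  0.94176028 -0.02254632]
t 15.25 tcp [0.4071 0.2037 0.1633] yaw 3.0588 q [ 0.3   0.24 -0.56  0.76  0.    0.38] F [-4.  2.  5.] gap 0.011
```

View pics/w4.png

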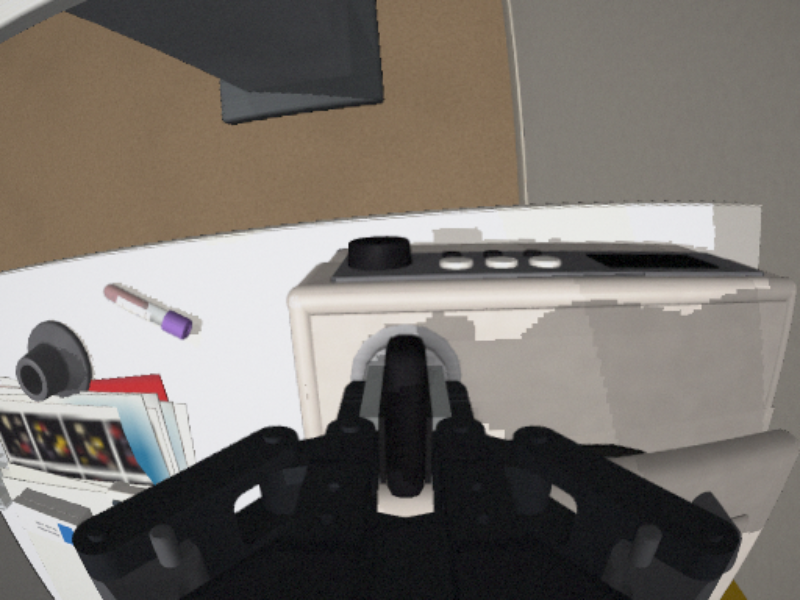

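The key is seated with its flange on the ring, and the grip lies nearly along x at (405,400). Part of the lid shows at (700,470). I'll check its height.

```bash
python3 - <<'E'
from h import *
W2=np.load('w2.npz')['W'];W4=np.load('w4.npz')['W']
W3=None
for u,v in[(700,445),(760,450),(700,480),(745,480),(780,440)]:
    q=W4[int(v*.64),int(u*.64)]; 
    D=np.hypot(W2[...,0]-q[0],W2[...,1]-q[1]); i=np.unravel_index(D.argmin(),D.shape); print(q,W2[i],D.min())
m=(W2[...,2]>.13)&(W2[...,0]<.5)&(W2[...,0]>.43)&(W2[...,1]<.24)&(W2[...,2]<.17);print(np.percentile(W2[m],[1,50,99],axis=0))
E
```

```text
[0.46207782 0.34093007 0.12724581] [0.46329242 0.33644151 0.1498502 ] 0.004649994420648909
[0.45288901 0.35634997 0.15413419] [0.44975782 0.33667788 0.12589571] 0.0199197238813489
[0.45623273 0.3200481  0.15843004] [0.45681654 0.32043509 0.14977155] 0.0007004242715390358
[0.46354565 0.34692805 0.15865962] [0.46523706 0.3368484  0.14965208] 0.010220580953377653
[0.45167121 0.37103818 0.15239185] [0.44975782 0.33667788 0.12589571] 0.034413528407939965
[[0.44110143 0.16057378 0.14197844]
 [0.47053374 0.19685157 0.14956851]
 [0.49940379 0.23884742 0.15609743]]
```

View pics/s1.png

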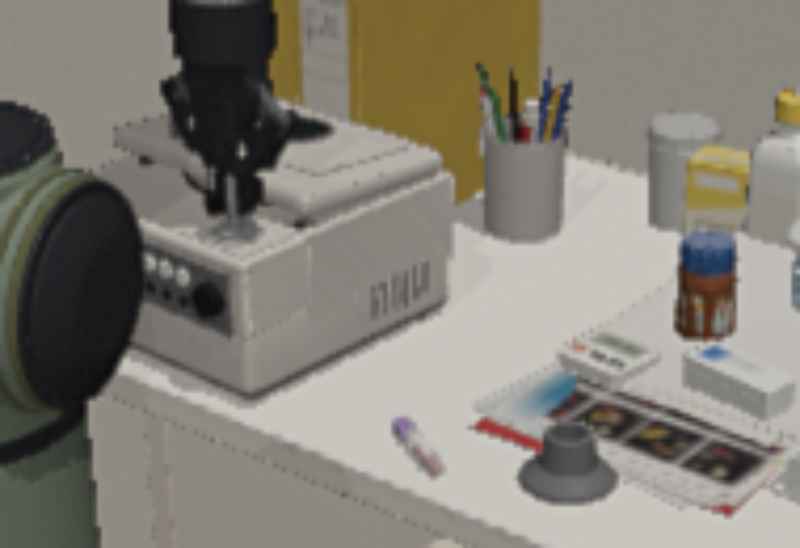

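The scene crop shows the key seated and a shadow gap under the lid's front edge, so the lid is released but probably held down by the gripper above it. I'll open the fingers and withdraw upward.

In the tool's units: 140 mm / 500 = 0.28, 100 mm / 500 = 0.2.

Request:
{"op": "drive_tool", "data": {
  "increments": [0,0,0,0,0.35,0,0,0,0,0.35,0,0,0,0,0.35,-0.006,0,0.02,0,0.35,-0.02,0,0.06,0,0.35,-0.04,0,0.12,0,0.35,-0.06,0,0.2,0,0.35,-0.06,0,0.28,0,0.35]
}}

```text
clock: 16.3
tcp_pos: [0.3763, 0.2028, 0.3049]
eef_rot: [0.0, 0.042, 0.999, 0.0]
contact_force: [0.9, -0.3, 0.1]
finger_gap: 0.0299
grasp_force: 0.0
```

In the tool's units: -30 mm / 500 = -0.06, 20 mm / 500 = 0.04.

Request:
{"op": "drive_tool", "data": {
  "increments": [-0.06,0.04,0,0,0.35,-0.06,0.04,0,0,0.35,-0.06,0.04,0,0,0.35,-0.06,0.04,0,0,0.35,-0.06,0.04,0,0,0.35,-0.06,0.04,0,0,0.35,-0.06,0.04,0,0,0.35,-0.06,0.04,0,0,0.35]
}}

```text
clock: 17.3
tcp_pos: [0.3473, 0.2229, 0.303]
eef_rot: [-0.0, 0.042, 0.999, -0.0]
contact_force: [-0.0, -0.2, 0.1]
finger_gap: 0.03
grasp_force: 0.0
```

```bash
python3 - <<'E'
from h import *
p,d,W,s=shot('w5')
Z=W[...,2];g=p.max(-1)
v,u=np.mgrid[0:384,0:512]
print('grip',end=' ');m=(np.hypot(W[...,0]-.408,W[...,1]-.205)<.04)&(Z>.145)&(Z<.18)&(g<60);print(m.sum(),np.percentile(W[m],[2,50,98],axis=0) if m.sum() else 0)
m=(Z>.19)&(Z<.26)&(W[...,0]>.43)&(W[...,0]<.52)&(W[...,1]>.15)&(W[...,1]<.35)&(np.hypot(W[...,0]-s['tcp_pos'][0],W[...,1]-s['tcp_pos'][1])>.05);print('handle',m.sum(),np.percentile(W[m],[2,50,98],axis=0) if m.sum() else 0)
E
```

```text
t 17.3 tcp [0.3473 0.2229 0.303 ] yaw 3.0577 q [ 0.39  0.04 -0.42  1.11  0.    0.48] F [-0.  -0.2  0.1] gap 0.03
grip 587 [[0.38316165 0.19826604 0.15701922]
 [0.40313471 0.20473765 0.16814179]
 [0.43077821 0.21103055 0.16980114]]
handle 310 [[0.46040872 0.22223397 0.19022353]
 [0.46415811 0.23696869 0.19427452]
 [0.47046569 0.25164207 0.19637237]]
```

View pics/w5.png

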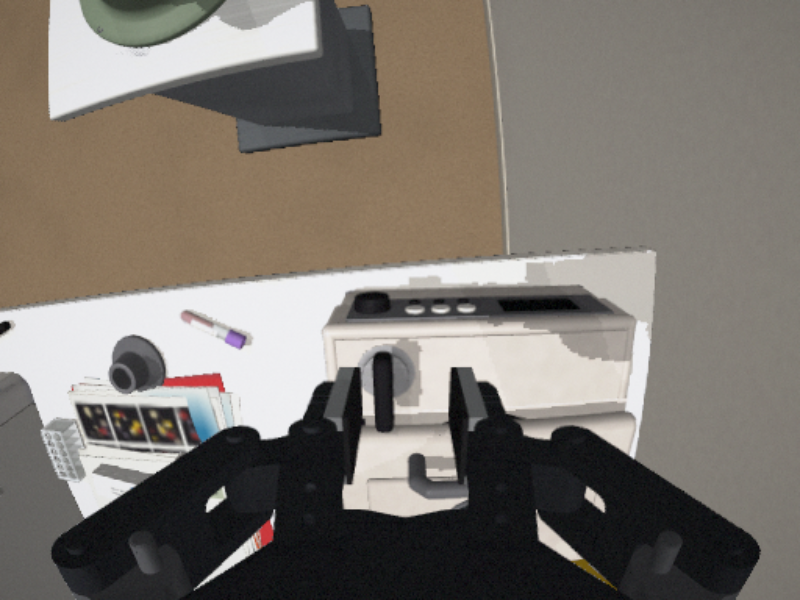

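The key stays home (grip top at 0.168) and the handle has come up about 8 mm. Next I'll go above the handle with the jaws across the bar.

In the tool's units: 118 mm / 500 = 0.236, 90 mm / 500 = 0.18, 1.44 rad / 6.2832 = 0.2292.

Request:
{"op": "drive_tool", "data": {
  "increments": [0,0,0,0.0286,0.6,0,0,0,0.0573,0.6,0,0,0,0.0859,0.6,0.06,0.02,0,0.1146,0.6,0.12,0.04,0,0.1432,0.6,0.18,0.06,0,0.1719,0.6,0.236,0.078,0,0.2005,0.6,0.236,0.078,-0.04,0.2292,0.6]
}}

```text
clock: 18.35
tcp_pos: [0.4681, 0.2628, 0.2836]
eef_rot: [0.002, -0.629, 0.777, -0.001]
contact_force: [0.0, -0.5, -0.5]
finger_gap: 0.0508
grasp_force: 0.0
```

In the tool's units: -30 mm / 500 = -0.06, -20 mm / 500 = -0.04, 0.154 rad / 6.2832 = 0.0245.

Request:
{"op": "drive_tool", "data": {
  "increments": [0,0,-0.02,0.0245,0.6,0,0,-0.04,0.0245,0.6,0,0,-0.06,0.0245,0.6,0,0,-0.06,0.0245,0.6,0,0,-0.06,0.0245,0.6,0,0,-0.06,0.0245,0.6,0,0,-0.06,0.0245,0.6,0,0,-0.06,0.0245,0.6]
}}

```text
clock: 19.35
tcp_pos: [0.4654, 0.262, 0.2533]
eef_rot: [0.0, -0.685, 0.728, -0.0]
contact_force: [0.4, 0.3, -0.5]
finger_gap: 0.0513
grasp_force: 0.0
```

```bash
python3 - <<'E'
from h import *
p,d,W,s=shot('w6')
Z=W[...,2];g=p.max(-1)
m=(Z>.145)&(Z<.18)&(np.hypot(W[...,0]-.408,W[...,1]-.205)<.04)&(g<60)
if m.sum()>20: print('grip',m.sum(),np.percentile(W[m],[2,50,98],axis=0),cv2.minAreaRect((W[m][:,:2]*1000).astype(np.float32)))
m=(Z>.183)&(Z<.225)&(abs(W[...,0]-.465)<.012)&(W[...,1]<.33)&(W[...,1]>.2)
print('handle',m.sum(),np.percentile(W[m],[2,50,98],axis=0) if m.sum() else 0)
for x in np.arange(.45,.62,.02):
    m=(abs(W[...,0]-x)<.004)&(abs(W[...,1]-.19)<.015)&(Z>.12)&(Z<.25); 
    W2=np.load('w2.npz')['W'];m2=(abs(W2[...,0]-x)<.004)&(abs(W2[...,1]-.19)<.015)&(W2[...,2]>.12)&(W2[...,2]<.25);print(round(x,2),np.round([np.median(Z[m]),np.median(W2[...,2][m2])],4))
E
```

```text
t 19.35 tcp [0.4654 0.262  0.2533] yaw -1.6314 q [ 0.37  0.3  -0.23  1.04 -0.   -1.14] F [ 0.4  0.3 -0.5] gap 0.0513
grip 1119 [[0.38616753 0.19750948 0.16026556]
 [0.41160978 0.2036399  0.16805385]
 [0.4344621  0.20980025 0.16983529]] ((409.54107666015625, 203.9709014892578), (12.16280746459961, 50.830623626708984), 86.48104858398438)
handle 2527 [[0.46110323 0.21812487 0.18512459]
 [0.46808789 0.26061067 0.19459731]
 [0.47542059 0.31842536 0.19658618]]
0.45 [0.1583 0.1495]
0.47 [0.1571 0.1493]
0.49 [0.16   0.1535]
0.51 [0.1587 0.1533]
0.53 [0.1574 0.1533]
0.55 [0.1562 0.1533]
0.57 [0.155  0.1533]
0.59 [0.1494 0.1485]
0.61 [nan nan]
  return _methods._mean(a, axis=axis, dtype=dtype,
  ret = ret.dtype.type(ret / rcount)
```

View pics/w6.png

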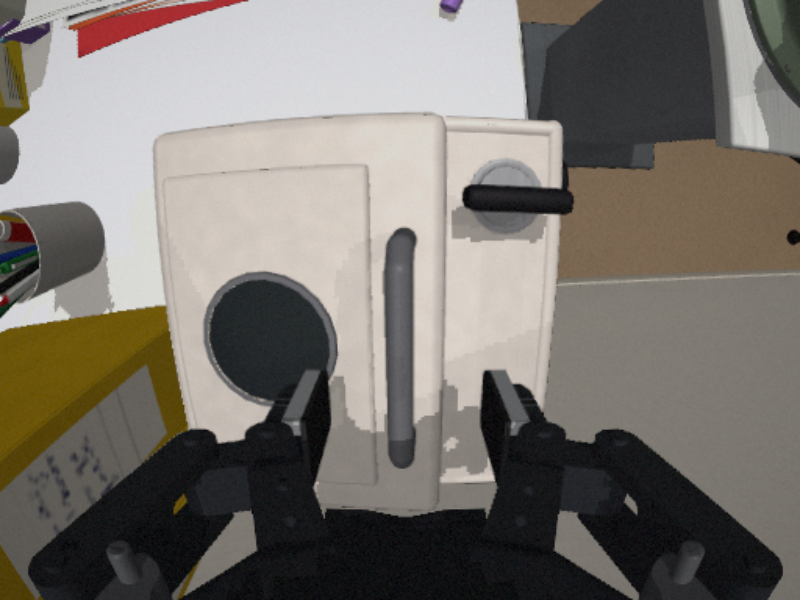

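The picture shows the handle bar at (400,340), between the open jaws. The key is seated at (515,198) and the lid is slightly lifted (0.06 rad). I'll grasp the bar.

In the tool's units: -57 mm / 500 = -0.114, -40 mm / 500 = -0.08.

Request:
{"op": "drive_tool", "data": {
  "increments": [0.004,0.01,-0.04,0,0.6,0.004,0.01,-0.08,0,0.6,0.004,0.01,-0.114,0,0.6,0.004,0.01,-0.114,0,0.6,0.004,0.01,-0.114,0,0,0.004,0.01,-0.114,0,0,0.004,0.01,-0.114,0,0,0.004,0.01,-0.114,0,0]
}}

```text
clock: 20.4
tcp_pos: [0.4682, 0.2672, 0.1971]
eef_rot: [0.001, -0.685, 0.728, -0.001]
contact_force: [1.1, -0.6, 5.0]
finger_gap: 0.0097
grasp_force: 58.6
```

In the tool's units: 10 mm / 500 = 0.02, 9 mm / 500 = 0.018.

Request:
{"op": "drive_tool", "data": {
  "increments": [0.001,0,0.003,0,0,0.002,0,0.006,0,0,0.004,0,0.01,0,0,0.006,0,0.014,0,0,0.007,0,0.018,0,0,0.008,0,0.02,0,0,0.008,0,0.02,0,0,0.008,0,0.02,0,0]
}}

```text
clock: 21.4
tcp_pos: [0.4724, 0.267, 0.2063]
eef_rot: [0.001, -0.685, 0.728, -0.001]
contact_force: [6.6, 1.1, -3.1]
finger_gap: 0.0096
grasp_force: 59.0
```

In the tool's units: 30 mm / 500 = 0.06, 20.5 mm / 500 = 0.041.

Request:
{"op": "drive_tool", "data": {
  "increments": [0.005,0,0.0074,0,0,0.01,0,0.015,0,0,0.0146,0,0.023,0,0,0.0194,-0.001,0.031,0,0,0.0244,-0.0014,0.0386,0,0,0.0296,-0.0018,0.046,0,0,0.035,-0.002,0.053,0,0,0.041,-0.0024,0.06,0,0]
}}

```text
clock: 22.4
tcp_pos: [0.4908, 0.2659, 0.2347]
eef_rot: [-0.001, -0.685, 0.728, 0.001]
contact_force: [5.0, 4.1, -13.8]
finger_gap: 0.0098
grasp_force: 58.2
```

In the tool's units: 28.4 mm / 500 = 0.0568, 23.4 mm / 500 = 0.0468.

Request:
{"op": "drive_tool", "data": {
  "increments": [0.0084,-0.0004,0.0044,0,0,0.0156,-0.0008,0.0104,0,0,0.0222,-0.0012,0.0172,0,0,0.0288,-0.0016,0.024,0,0,0.0356,-0.002,0.0302,0,0,0.0426,-0.0024,0.0362,0,0,0.0498,-0.0028,0.0418,0,0,0.0568,-0.0032,0.0468,0,0]
}}

```text
clock: 23.4
tcp_pos: [0.5167, 0.2645, 0.2595]
eef_rot: [-0.002, -0.686, 0.728, 0.003]
contact_force: [-8.2, 1.5, 0.7]
finger_gap: 0.0098
grasp_force: 58.4
```

In the tool's units: 38 mm / 500 = 0.076, 20.5 mm / 500 = 0.041.

Request:
{"op": "drive_tool", "data": {
  "increments": [0.0088,-0.0006,0.0066,0,0,0.0176,-0.0012,0.0128,0,0,0.027,-0.0016,0.0186,0,0,0.0364,-0.0022,0.024,0,0,0.046,-0.0028,0.029,0,0,0.056,-0.0034,0.0336,0,0,0.066,-0.004,0.0376,0,0,0.076,-0.0046,0.041,0,0]
}}

```text
clock: 24.4
tcp_pos: [0.5549, 0.2624, 0.2808]
eef_rot: [-0.002, -0.686, 0.728, 0.003]
contact_force: [-5.9, 0.3, 6.6]
finger_gap: 0.0095
grasp_force: 58.6
```

In the tool's units: 4 mm / 500 = 0.008, 3 mm / 500 = 0.006.

Request:
{"op": "drive_tool", "data": {
  "increments": [0.004,0,0.0012,0,0,0.008,0,0.002,0,0,0.008,0,0.002,0,0,0.008,0,0.002,0,0,0.006,0,0.002,0,0,0.006,0,0.002,0,0,0.006,0,0.002,0,0,0.006,0,0.002,0,0]
}}

```text
clock: 25.4
tcp_pos: [0.5596, 0.2622, 0.2825]
eef_rot: [-0.0, -0.686, 0.728, 0.001]
contact_force: [-6.0, 1.0, 7.2]
finger_gap: 0.0095
grasp_force: 59.1
```

```bash
python3 - <<'E'
from h import *
p,d,W,s=shot('w7')
Z=W[...,2];g=p.max(-1)
m=(Z>.145)&(Z<.18)&(np.hypot(W[...,0]-.408,W[...,1]-.205)<.04)&(g<60)
if m.sum()>20: print('grip',m.sum(),np.percentile(W[m],[2,50,98],axis=0))
m=(Z>.17)&(Z<.3)&(abs(W[...,1]-.19)<.015)&(W[...,0]>.46)&(W[...,0]<.64)
q=W[m];print(m.sum(),np.round(q[np.argsort(q[:,2])][::max(1,len(q)//15)],3))
E
```

```text
t 25.4 tcp [0.5596 0.2622 0.2825] yaw -1.6306 q [ 0.32  0.44  0.05  1.18  0.   -1.19] F [-6.   1.   7.2] gap 0.0095
grip 663 [[0.38692479 0.19783035 0.15474014]
 [0.41585286 0.20362904 0.16794833]
 [0.43517361 0.20963404 0.16973341]]
7833 [[0.597 0.201 0.17 ]
 [0.584 0.182 0.187]
 [0.574 0.189 0.201]
 [0.565 0.183 0.212]
 [0.551 0.177 0.221]
 [0.545 0.179 0.23 ]
 [0.541 0.18  0.236]
 [0.544 0.198 0.239]
 [0.536 0.193 0.243]
 [0.532 0.199 0.249]
 [0.527 0.183 0.254]
 [0.525 0.191 0.258]
 [0.51  0.175 0.261]
 [0.52  0.196 0.263]
 [0.514 0.176 0.264]
 [0.517 0.188 0.266]]
```

The lid stands at about 0.86 rad and the key is still home. I'll release the handle and withdraw.

In the tool's units: 60 mm / 500 = 0.12, 50 mm / 500 = 0.1.

Request:
{"op": "drive_tool", "data": {
  "increments": [0,0,0,0,0.24,0,0,0,0,0.24,0,0,0,0,0.24,0,0,0.01,0,0.24,0,0,0.03,0,0.24,0,0,0.06,0,0.24,0,0,0.1,0,0.24,0,0,0.12,0,0.24]
}}

```text
clock: 26.45
tcp_pos: [0.5618, 0.2621, 0.3432]
eef_rot: [0.001, -0.685, 0.728, -0.001]
contact_force: [-0.2, 0.4, -0.3]
finger_gap: 0.0206
grasp_force: 0.0
```

In the tool's units: -160 mm / 500 = -0.32, -140 mm / 500 = -0.28.

Request:
{"op": "drive_tool", "data": {
  "increments": [-0.06,0,0.03,0,0.24,-0.14,0,0.04,0,0.24,-0.22,0,0.04,0,0.24,-0.28,0,0.04,0,0.24,-0.32,0,0.04,0,0.24,-0.32,0,0.04,0,0.24,-0.32,0,0.04,0,0.24,-0.32,0,0.04,0,0.24]
}}

```text
clock: 27.45
tcp_pos: [0.402, 0.2618, 0.3608]
eef_rot: [-0.0, -0.685, 0.728, -0.0]
contact_force: [0.1, -0.8, -0.3]
finger_gap: 0.0206
grasp_force: 0.0
```

```bash
python3 - <<'E'
from h import *
p,d,W,s=shot('w8')
Z=W[...,2];g=p.max(-1)
m=(Z>.145)&(Z<.18)&(np.hypot(W[...,0]-.408,W[...,1]-.205)<.04)&(g<60)
if m.sum()>20: print('grip',m.sum(),np.percentile(W[m],[2,50,98],axis=0),cv2.minAreaRect((W[m][:,:2]*1000).astype(np.float32)))
m=(Z>.17)&(Z<.3)&(abs(W[...,1]-.2)<.03)&(W[...,0]>.46)&(W[...,0]<.64)
q=W[m]; print(m.sum(),np.polyfit(q[:,0],q[:,2],1) if m.sum() else 0)
p,d=capture('scene');cv2.imwrite('pics/s2.png',cv2.resize(p[100:260,110:320,::-1],(788,600)))
E
```

```text
t 27.45 tcp [0.402  0.2618 0.3608] yaw -1.632 q [ 0.42  0.14 -0.16  1.27 -0.   -1.09] F [ 0.1 -0.8 -0.3] gap 0.0206
grip 497 [[0.38543823 0.19826992 0.16507965]
 [0.40846176 0.20393173 0.16828676]
 [0.43259383 0.21001244 0.17006797]] ((409.031494140625, 204.03128051757812), (10.901350021362305, 49.732177734375), 86.22354125976562)
3328 [-0.40608028  0.46725725]
```

View pics/s2.png

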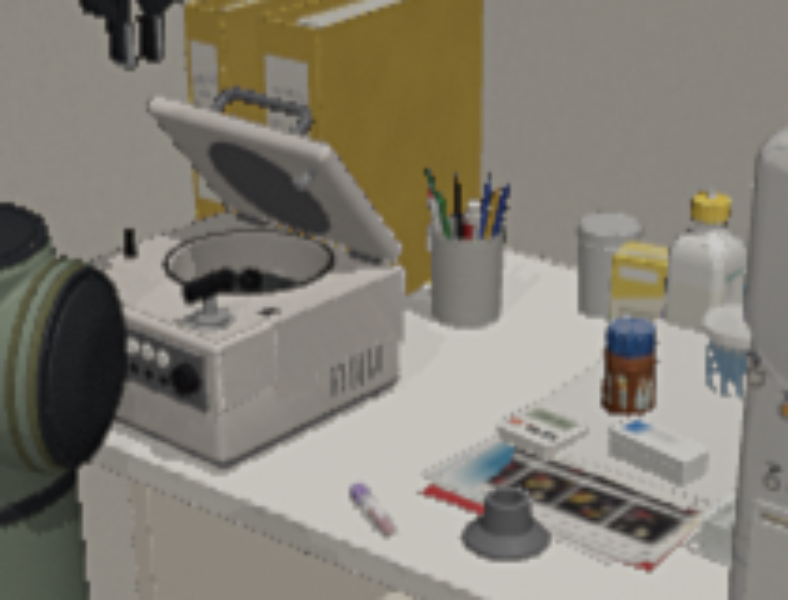

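The lid stands open, the key is upright in the release, and nothing else has moved. I'll check the lid angle numerically from the depth.

```bash
python3 - <<'E'
from h import *
p,d=capture('scene');W=world('scene',d)
k=788/210
P=[]
for u,v in[(310,170),(330,185),(345,205),(360,222),(200,140),(230,145)]:
    a,b=int(110+u/k),int(100+v/k);P.append(W[b,a]);print(np.round(W[b,a],3))
P=np.array(P);c=np.polyfit(P[:4,0],P[:4,2],1);print(np.arctan(abs(c[0])))
m=np.zeros(d.shape,bool);m[int(100+115/k):int(100+235/k),int(110+170/k):int(110+385/k)]=1
m&=(W[...,2]>.15)&(W[...,2]<.27)&(W[...,0]>.46)&(W[...,0]<.62)&(W[...,1]>.15)&(W[...,1]<.38)
q=W[m];q0=q.mean(0);n=np.linalg.svd(q-q0)[2][2];print(m.sum(),n,np.arctan2(np.hypot(n[0],n[1]),abs(n[2])))
E
```

```text
[0.508 0.177 0.238]
[0.522 0.169 0.223]
[0.54  0.168 0.201]
[0.555 0.164 0.18 ]
[0.525 0.322 0.231]
[0.521 0.281 0.237]
0.8947483407451692
1079 [-0.83227575  0.02387859 -0.55384736] 0.9838183606138492
```

```bash
python3 -c "
from station import *
print(hand_in())"
```

```text
the job is handed in; nothing more can be done
None
```

I handed the job in at about 27.5 s of the 61 s allowed; `hand_in()` gave no verdict. The key is seated upright in the release and the lid stays up by itself at about 0.89 rad. In the last picture the bystanders look unmoved. The lid sprang only to about 0.06 rad, not the expected 0.19, so it passed the 0.12 rad mark only as I raised it by the handle.

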